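# Set the lantern's brightness wheel and switch it on

### The job

Set the red lantern's brightness before lighting it: with a fingertip, flick the notched thumbwheel that sticks out of its front edge clockwise (seen from above) until the white pointer line on the wheel rests in its click at the fifth of the six marks, the longest but one. Then press the round push button behind the wheel right in and let it come up again. Nothing needs gripping or lifting: the lantern stays standing where it is, the bulb box stays shut, and the two bulbs and the screwdriver stay as they lie.

Things in the scene. Friction and masses are not known exactly. Their poses are not given: they have to be found in the camera images.
- lantern: Red rechargeable lantern, loose, 1.5 kg. Base 130 (x) by 220 (y) mm with a flat deck 80 mm up; at its +y end a white column (96 mm across, centre x 0, y +58) with cap and black handle, 216 mm high in all; at its -y end the thumbwheel and button. Origin: centre of the underside. x points from the front face (x = -65 mm, turned roughly to the robot) to the back, z up.
- wheel_axis (a point): On the thumbwheel's upright axis, in its upper face, at x -45, y -55, z 74 mm in the lantern's frame; same axes. The black wheel lies flat, 14 mm thick (z 60 to 74), 67 mm across over ten round teeth (9 mm across, centres on a 29 mm radius; gaps about 9 mm wide, 8.5 mm deep). At rest in any click a gap faces straight forward (-x), with teeth 18 degrees either side of it.
- wheel_front (a point): Foremost point of the wheel's outline, at half its thickness (z 67 mm): 33.5 mm in front (-x) of its axis. The wheel sits in a deck recess open to the front and sticks out 13.5 mm from the front face, with free air before and below that part. Pushing the front teeth towards the lantern's +y (left as seen from the robot) turns it clockwise seen from above, brighter.
- wheel (a joint): Turn of the thumbwheel in rad, growing clockwise seen from above (brighter). A click every 36 degrees: marks 1 to 6 at 0, 0.628, 1.257, 1.885, 2.513, 3.142; stops just outside 1 and 6. About 2 N at the teeth takes it over the hump half way between clicks; past it, it snaps to the next click once the finger leaves it free, and damping stops it there. Starts at mark 1, 2 or 3.
- pointer_tip (a point): Outer end of the white pointer line on the wheel's upper face, 28.5 mm from the wheel's axis. It points to the lantern's +y at mark 1, and turns by way of +x (the back) to -y at mark 6.
- mark5 (a point): The fifth of the six white radial marks on the deck round the rear half of the wheel, 36 degrees apart; they start at 37 mm from the wheel's axis and grow in length clockwise from the first (3 mm, left of the wheel at +y) to the sixth (15.5 mm, right of it at -y).
- button (a joint): Travel of the lantern's push button in m: 0 up, 0.006 fully in. It is sprung and comes up when released: about 2 N starts it moving, about 5 N takes it fully in.
- button_top (a point): Centre of the top of the black round push button, 25 mm across, standing 11 mm above the deck, 91 mm above the lantern's underside, 81 mm behind (+x of) the wheel's axis.
- bulb_box: Grey plastic bulb box with a closed flip-top lid, hinged at its far side, 100 by 150 mm, 75 mm high, behind the lantern; fixed. Origin: centre of the underside. Leave alone.
- bulb_lid (a joint): Opening angle of the bulb box's lid in rad, 0 shut. Leave shut.
- bulb_a: Spiral energy-saver bulb, 124 mm long, 48 mm thick, lying on the shelf in front of the lantern's column. Origin: on the shelf under its middle; x along it, cap to -x. Leave alone.
- bulb_b: A second such bulb lying on the shelf beyond the lantern's +y end. Leave alone.
- screwdriver: Blue-handled screwdriver, 190 mm long, lying on the shelf beyond the lantern's -y end. Leave alone.

How it is judged (in metres and radians):
On the way, in this order (a step that is already met when the one before it is completed fails the run):
1. the wheel rests in its click at mark 5 (value of joint wheel between 2.37 and 2.66 rad and velocity of joint wheel between -0.1 and 0.1 rad/s), for 0.2 s.
2. the button is pressed right in (value of joint button above 0.005 m and value of joint wheel between 2.37 and 2.66 rad), for 0.05 s.
At the end, for the whole second after the job is handed in: The wheel rests at mark 5 (2.513 rad, within 0.14 rad), the button has been pressed right in (over 5 of its 6 mm) after that and is up again, and the lantern stands upright and still, within 40 mm of where it stood (value of joint wheel between 2.37 and 2.66 rad and value of joint button below 0.001 m and distance of lantern from where it was at the start of the episode below 0.04 m and angle between lantern's own z axis and vertical below 0.05 rad and linear speed of lantern below 0.01 m/s); the robot touches nothing.
It fails at once if the lantern is lifted, tipped or shoved away (height (world z) of lantern above 0.012 m or angle between lantern's own z axis and vertical above 0.2 rad or distance of lantern from where it was at the start of the episode above 0.04 m).
It fails at once if the bulb box is opened (value of joint bulb_lid above 0.2 rad).
It fails at once if a bulb or the screwdriver is lifted or moved from its place (distance of any of bulb_a, bulb_b, screwdriver from where it was at the start of the episode above 0.025 m).
It also fails if it takes over 48 s, if anything falls off the work surface, if the arm or the gripper's body presses on something with over 40 N, if the wrist force passes 120 N, or if a joint passes its speed limit or range.

### The arm

A 7-joint arm with a two-finger parallel gripper is mounted at the origin on the work surface. World frame = base frame: x ahead of the robot, y to its left, z up, the work surface at z = 0. Lengths are in mm, angles in rad, forces in N, time in s.
With the tool pointing down it reaches from about 425 to 875 mm from the base axis. Payload 8.4 kg.
Tool frame: the origin (TCP) lies between the finger pads; the fingertips stand 19 mm ahead of it and the grasp point (between the pads) is the TCP (manip.finger_overhang is the y of the fingertips in the tool frame, in mm); y points along the fingers, x is the direction in which the jaws open and shut, and the axes are right-handed (so a half turn about y gives the same grasp; the last joint's range is limited). The gripper opens to 85 mm and grips with 20 to 120 N. Pads are 22 mm wide; open, the fingers measure 114 mm over their backs; the gripper's body (76 mm by 85 mm) begins 54 mm behind the grasp point. The pads swing forward as they close: fully open they stand 13 mm farther back than shut.
Start: joints at [1.151, 0.333, 0.04, 1.465, -0.013, 1.343, -0.059], TCP at [204.939, -616.818, 250.308] pointing down, gripper open.
Joint ranges: [-2.58, 2.58], [-0.38, 2.09], [-1.3, 1.39], [0.25, 2.4], [-1.5, 4.64], [0.08, 2.09], [-2.65, 2.65]. Speed limits (rad/s): [2.22, 2.22, 2.79, 2.79, 3.14, 3.14, 3.14].

### API

Orientations are given as a unit quaternion [x, y, z, w].
In Python, from bench import status, eyes, workorder, manip gives the robot as it stands. The module is installed in compiled form; this text tells all that it offers.
- The arm moves only by the tool carry_out, never from a script. Its argument "steps" is a list of rows, each an object of numbers: "x", "y", "z": the shift along the tool's x, y, z in m; "twist": the turn about the tool's y in rad. In form: [{"x": .., "y": .., "z": .., "twist": ..}, ...]. A call has 1 to 8 rows; each row shifts and turns the pose as measured when the row begins, along the tool's axes as they then stand; what a row does not reach is not made up. A row lasts 1/10 s, in which the tool goes at most 50 mm and 8.59 degrees, less where a joint would pass 70% of its speed; a pose out of reach is approached as far as the arm can. A call is refused whole if a number of a shift passes 0.05 or a number of a turn 0.15, either way. A call with a gripper value outside its range is refused whole. "jaw" is the opening, from 0 (shut) to 1 (fully open), set as the call begins (left out, the last holds). The fingers move at their own pace and stop on an object; "newtons" is the grip in N (left out, the last holds). Time passes only in rows, so rows that do not move let the fingers close. It gives the time, the measured TCP pose, the force and the opening at its end, in the units of the state.
- status.observe(): the state, without advancing time (a new reading comes with each control period).
- eyes.capture(name): name is "scene" or "top" or "wrist"; returns a dict with "img" (384x512x3 uint8, red, green, blue), "mtx" (3x3 intrinsics, pixels), "R" (3x3) and "t" (3): a world point X has camera coordinates R X + t. Camera axes: x right, y down, z forward; pixel columns grow to the right and rows downward; lengths in mm; the calibration is good to about 2 mm. A picture is of the moment at which its call begins. There is no depth.
- workorder.finish_job(): hands the job in, once; it reports no verdict.
The state is a dict: "t": time; "joint_positions": joint angles; "qd": joint speeds; "tau": joint torques, N m; "eef_pos": TCP position; "tool_rot": TCP orientation; "force": force on the tool from outside, world axes, zero at the start; "torque": the same for the moment, N m; "gripper_width": finger opening in mm.
Only numpy, scipy, OpenCV 4.12 (cv2) and the standard library are available. Lean on these libraries where they do the work, as an engineer would, in place of code of your own. Each camera call takes 0.05 s, during which the arm holds its last target.

## Working session

There is one attempt and no reset: what is moved stays moved. The work goes in short steps, Python scripts to look and compute and a tool call to move; the robot and the scene stay as the last step left them, time stands still between calls to the robot, and variables do not carry over. Pictures are saved under pics/ and viewed, and the job is handed in when it is done.

Besides the shell and the picture viewer there is one more tool, called after "Emit:" as a command line: name --argument value ..., lists and objects as JSON in quotes. carry_out: Moves the arm, as the interface text tells. Its arguments: {"type":"object","properties":{"steps":{"type":"array"},"jaw":{"type":"number"},"newtons":{"type":"number"}},"required":["steps"]}

```bash
mkdir -p pics; python3 - <<'E'
from bench import status, eyes, manip
import cv2
s=status.observe()
for k,v in s.items(): print(k,v)
print([a for a in dir(manip) if a[0]!='_'])
for n in ["scene","top","wrist"]:
    c=eyes.capture(n); cv2.imwrite(f"pics/{n}0.png",c["img"][:,:,::-1]); print(n,c["mtx"],c["R"],c["t"])
E
```

```text
t 0.0
joint_positions [ 1.15080176  0.33393731  0.03985517  1.46629312 -0.01338297  1.34330341
 -0.05849148]
qd [-4.66049117e-04 -6.61019710e-05 -3.43843831e-04  1.09896650e-03
  3.54710657e-04 -3.69439357e-04 -4.90435727e-04]
tau [ 5.87913892e-04 -6.58555412e+01  1.36577334e+00 -4.05561876e+01
  1.67868828e-02  1.23128848e-02  3.01225566e-05]
eef_pos [ 204.80001166 -616.43259959  249.39323139]
tool_rot [-0.57312969  0.41422796 -0.41321811  0.57374938]
force [ 0.2554448  -0.68764279  0.03915848]
torque [-0.03858006  0.0006274   0.0040822 ]
gripper_width 85.54686189616044
['MotionError', 'finger_overhang']
scene [[371.67245249   0.         258.63704854]
 [  0.         371.67245249 202.16884605]
 [  0.           0.           1.        ]] [[ 0.43444316  0.90048397 -0.01969155]
 [ 0.53026896 -0.27338085 -0.80254455]
 [-0.72806179  0.33821817 -0.59626713]] [-300.14985424 -258.63015218 1307.95736223]
top [[439.32756885   0.         252.13419404]
 [  0.         439.32756885 188.35413997]
 [  0.           0.           1.        ]] [[-0.01234289 -0.99970903 -0.0207244 ]
 [-0.98224417  0.01600226 -0.18692329]
 [ 0.18720054  0.01804925 -0.98215588]] [ 82.98209783 608.62262928 893.69219843]
wrist [[266.57803316   0.         258.39678457]
 [  0.         266.57803316 188.98137349]
 [  0.           0.           1.        ]] [[ 0.31523299 -0.94901239 -0.00191184]
 [-0.91107828 -0.30319511  0.27930107]
 [-0.26563984 -0.08630307 -0.96020168]] [-647.69721633  -35.5049031   379.95840429]
```

View pics/scene0.png

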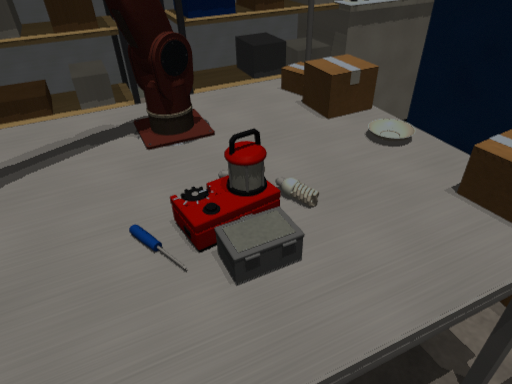

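View pics/top0.png

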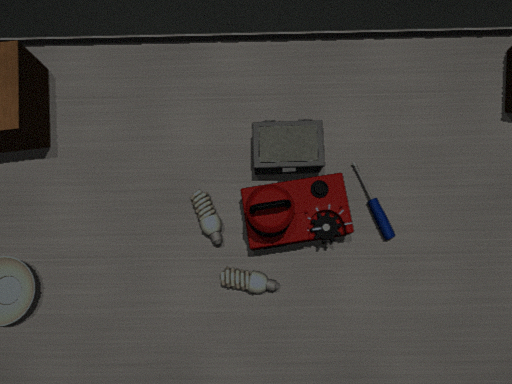

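View pics/wrist0.png

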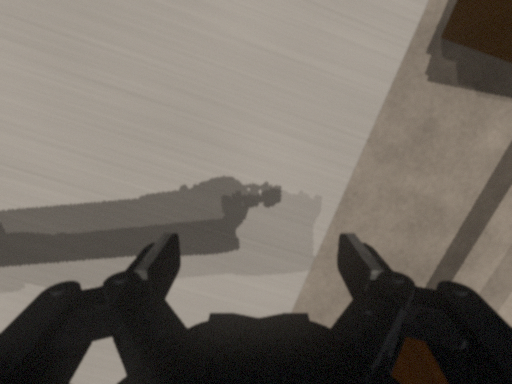

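The lantern is at about (298,211) in the top view, with the wheel at (326,227), the button at (319,189), and the bulbs to its left and front. I'll enlarge that part.

```bash
python3 - <<'E'
import cv2
a=cv2.imread("pics/top0.png")[160:260,230:363]; a=cv2.resize(a,None,fx=6,fy=6,interpolation=cv2.INTER_CUBIC)
cv2.imwrite("pics/topz.png",cv2.convertScaleAbs(a,alpha=1.6))
a=cv2.imread("pics/scene0.png")[120:250,160:320]; a=cv2.resize(a,None,fx=4.5,fy=4.5,interpolation=cv2.INTER_CUBIC)
cv2.imwrite("pics/scenez.png",cv2.convertScaleAbs(a,alpha=1.6))
E
```

```text
(no output)
```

View pics/topz.png

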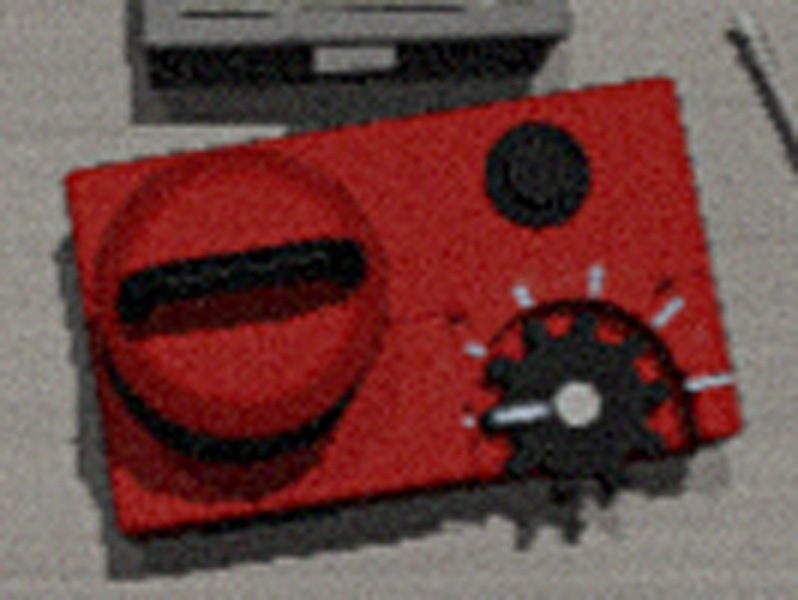

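View pics/scenez.png

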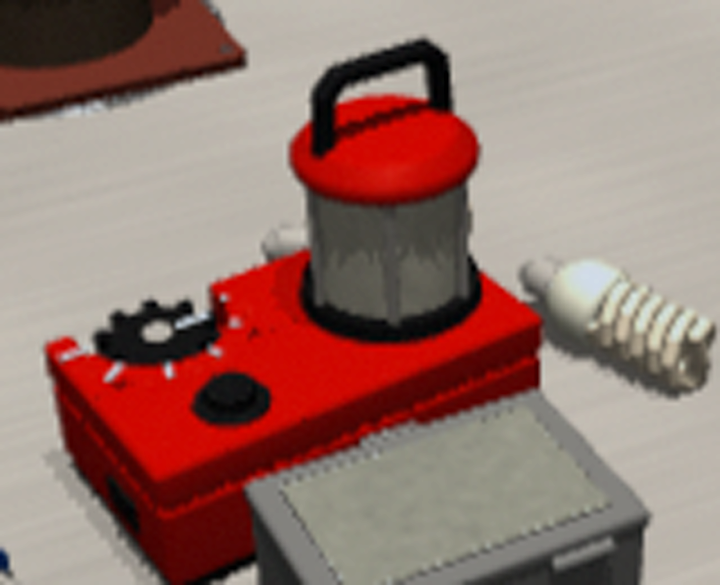

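Pointer is at mark 1 (left of the hub, top crop (497,414)), so four clicks are needed. Next I'll triangulate the hub and button and get the yaw from the deck corners.

```bash
cat > h.py <<'E'
import numpy as np, cv2
def ray(c,px):
    d=np.linalg.inv(c["mtx"])@np.array([px[0],px[1],1.0]); d=c["R"].T@d; o=-c["R"].T@c["t"]; return o,d/np.linalg.norm(d)
def plane(c,px,z):
    o,d=ray(c,px); return o+d*(z-o[2])/d[2]
def tri(rs):
    A=sum(np.eye(3)-np.outer(d,d) for o,d in rs); b=sum((np.eye(3)-np.outer(d,d))@o for o,d in rs); return np.linalg.solve(A,b)
def proj(c,X):
    p=c["mtx"]@(c["R"]@np.array(X,float)+c["t"]); return p[:2]/p[2]
E
python3 - <<'E'
from h import *
from bench import eyes
T=eyes.capture("top");S=eyes.capture("scene")
zt=lambda x,y:(230+(x+.5)/6-.5,160+(y+.5)/6-.5)
zs=lambda x,y:(160+(x+.5)/4.5-.5,120+(y+.5)/4.5-.5)
for n,a,b in [("hub",(577,404),(158,330)),("btn",(538,172),(232,388))]:
    print(n,tri([ray(T,zt(*a)),ray(S,zs(*b))]),plane(T,zt(*a),75),plane(T,zt(*a),91),plane(S,zs(*b),75),plane(S,zs(*b),91))
cs=[plane(T,zt(*p),80) for p in [(70,172),(672,80),(742,430),(125,530)]]
for c in cs: print("corner",c)
back=cs[0]-cs[1]; front=cs[3]-cs[2]
print(np.degrees([np.arctan2(v[1],v[0])-np.pi/2 for v in (back,front)]))
ctr=sum(cs)/4; print(ctr)
th=np.mean([np.arctan2(v[1],v[0])-np.pi/2 for v in (back,front)])
R=np.array([[np.cos(th),-np.sin(th)],[np.sin(th),np.cos(th)]])
for p in [(-45,-55),(36,-55),(-78.5,-55)]: print(p,ctr[:2]+R@p)
print("bulbA",[plane(T,p,24) for p in [(221,277),(278,286),(250,268),(250,293)]])
E
```

```text
hub [521.83652534 -79.26639332  76.01118811] [522.1824653  -78.59076836  75.        ] [520.60304738 -76.22658802  91.        ] [520.00632165 -79.71046105  75.        ] [542.79122981 -85.02043115  91.        ]
btn [601.75520359 -67.11637057  88.46492164] [604.46204135 -68.42655083  75.        ] [601.44891681 -66.23948013  91.        ] [584.10907673 -62.69257602  75.        ] [604.8068793  -68.55662719  91.        ]
corner [606.20387846  96.91916824  80.        ]
corner [ 635.84850104 -116.32789134   80.        ]
corner [ 511.90306731 -134.14020863   80.        ]
corner [480.564032    78.95951095  80.        ]
[7.91427324 8.36610752]
[558.6298697  -18.64735519  80.        ]
(-45, -55) [521.87102463 -79.46501142]
(36, -55) [602.05491548 -67.99576347]
(-78.5, -55) [488.70855126 -84.20846582]
bulbA [array([421.91089335, 144.76523892,  24.        ]), array([401.42900948,  21.8595344 ,  24.        ]), array([440.30718654,  81.70832893,  24.        ]), array([387.44411277,  82.31296753,  24.        ])]
```

```bash
python3 - <<'E'
from h import *
from bench import eyes,status,manip
from scipy.spatial.transform import Rotation as Ro
s=status.observe(); R=Ro.from_quat(s["tool_rot"]).as_matrix(); print(s["t"],R.round(3))
W=eyes.capture("wrist"); o=-W["R"].T@W["t"]; print("cam in tool",R.T@(o-s["eef_pos"]), (W["R"]@R).round(3), manip.finger_overhang)
for q in [(0,19,0),(42,6,0),(-42,6,0),(42,6,11),(42,6,-11),(0,0,0)]: print(q,proj(W,s["eef_pos"]+R@np.array(q)))
print("yaw lantern x in tool", R.T@np.array([.990,.141,0]), "to target", R.T@(np.array([450,-130,150])-s["eef_pos"]))
E
```

```text
0.25 [[ 0.315 -0.     0.949]
 [-0.949  0.001  0.315]
 [-0.001 -1.    -0.   ]]
cam in tool [  -1.36784532 -124.02064692   71.96840026] [[ 1.     0.    -0.   ]
 [ 0.    -0.279 -0.96 ]
 [-0.     0.96  -0.279]] 19.0
(0, 19, 0) [260.82681289 238.38014116]
(42, 6, 0) [338.2817072  249.31994506]
(-42, 6, 0) [183.78964195 249.30089614]
(42, 6, 11) [340.00937306 230.77689339]
(42, 6, -11) [336.62575007 267.09334625]
(0, 0, 0) [261.13000423 255.01643952]
yaw lantern x in tool [ 1.78356347e-01 -1.81954191e-04  9.83956290e-01] to target [-384.44214756  100.1756437   386.05663184]
```

Emit:
carry_out --steps '[{"x":0,"y":0,"z":0,"twist":0},{"x":0,"y":0,"z":0,"twist":0},{"x":0,"y":0,"z":0,"twist":0},{"x":0,"y":0,"z":0,"twist":0},{"x":0,"y":0,"z":0,"twist":0},{"x":0,"y":0,"z":0,"twist":0},{"x":0,"y":0,"z":0,"twist":0},{"x":0,"y":0,"z":0,"twist":0}]' --jaw 0 --newtons 20

```text
t: 1.1
eef_pos: [204.9, -616.6, 249.9]
tool_rot: [-0.573, 0.414, -0.414, 0.574]
force: [0.3, -0.4, 0.5]
gripper_width: 0.1
```

```bash
python3 - <<'E'
from bench import eyes,status
import cv2
print(status.observe()["gripper_width"])
a=eyes.capture("wrist")["img"][:,:,::-1]; a=cv2.resize(a[180:384,100:420],None,fx=2.5,fy=2.5,interpolation=cv2.INTER_CUBIC)
cv2.imwrite("pics/w1.png",cv2.convertScaleAbs(a,alpha=2.5,beta=10))
E
```

```text
0.13469189526697903
```

View pics/w1.png

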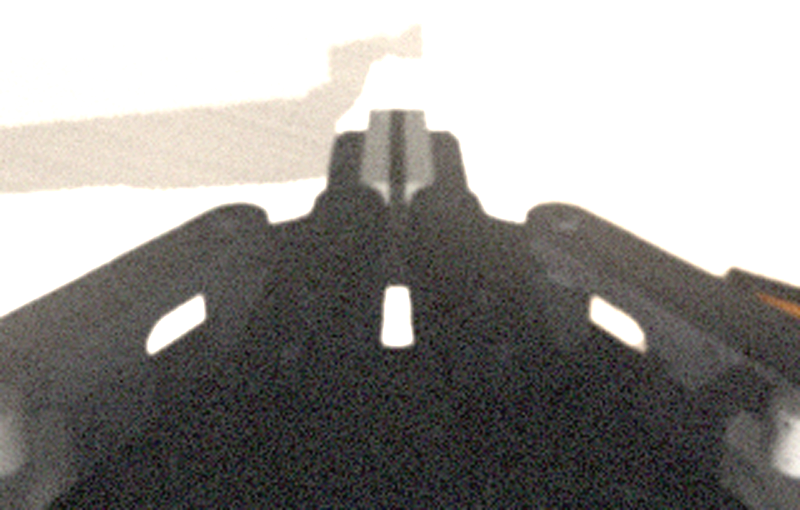

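The shut pads form a tip about 13.5 mm thick by 22 mm wide (crop columns 370–432). I plan to use the leading corner of that tip, twisted about 20° off the lantern axis. First I'll move over to a point in front of the wheel.

Emit:
carry_out --steps '[{"x":-0.033,"y":0,"z":0.033},{"x":-0.033,"y":0,"z":0.033},{"x":-0.033,"y":0,"z":0.033},{"x":-0.033,"y":0,"z":0.033},{"x":-0.033,"y":0,"z":0.033},{"x":-0.033,"y":0,"z":0.033},{"x":-0.033,"y":0,"z":0.033},{"x":-0.033,"y":0,"z":0.033}]'

```text
invalid input
```

Emit:
carry_out --steps '[{"x":0,"y":0,"z":0,"twist":0.14},{"x":0,"y":0,"z":0,"twist":0.13},{"x":0,"y":0,"z":0,"twist":0.13},{"x":0,"y":0,"z":0,"twist":0.13},{"x":0,"y":0,"z":0,"twist":0}]'

```text
t: 1.65
eef_pos: [204.7, -616.6, 249.9]
tool_rot: [-0.44, 0.554, -0.554, 0.44]
force: [-0.4, 0.4, -0.7]
gripper_width: -0.3
```

```bash
cat >> h.py <<'E'
from scipy.spatial.transform import Rotation as Ro
AX=np.array([521.9,-79.4]); L=np.array([[.990,-.141],[.141,.990]])
def st():
    from bench import status
    s=status.observe(); R=Ro.from_quat(s["tool_rot"]).as_matrix(); return s,R,s["eef_pos"]
def where():
    s,R,p=st(); r=L.T@(p[:2]-AX); yaw=np.degrees(np.arctan2(R[1,2],R[0,2])); print("t",s["t"],"pos",p.round(1),"rel axis",r.round(1),"yaw tz",round(yaw,1),"tilt",R[:,1].round(3),"F",s["force"].round(1))
def go(rel,z):
    s,R,p=st(); w=AX+L@np.array(rel,float); d=R.T@(np.array([w[0],w[1],z])-p); print("shift tool",d.round(1))
E
python3 -c "
from h import *
where(); go((-62,-20.5),130)"
```

```text
t 1.65 pos [ 204.7 -616.6  249.9] rel axis [-389.7 -487.2] yaw tz -13.1 tilt [-0.     0.001 -1.   ] F [-0.4  0.4 -0.7]
shift tool [-553.5  120.2  136.7]
```

Emit:
carry_out --steps '[{"x":-0.046,"y":0,"z":0.011,"twist":0},{"x":-0.046,"y":0,"z":0.011,"twist":0},{"x":-0.046,"y":0,"z":0.011,"twist":0},{"x":-0.046,"y":0,"z":0.011,"twist":0},{"x":-0.046,"y":0,"z":0.011,"twist":0},{"x":-0.046,"y":0,"z":0.011,"twist":0},{"x":-0.046,"y":0,"z":0.011,"twist":0},{"x":-0.046,"y":0,"z":0.011,"twist":0}]'

```text
t: 2.45
eef_pos: [370.4, -269.7, 248.3]
tool_rot: [0.448, -0.548, 0.549, -0.445]
force: [1.4, 0.7, 0.3]
gripper_width: -0.2
```

```bash
python3 -c "
from h import *
where(); go((-65,-20.5),130)"
```

```text
t 2.45 pos [ 370.4 -269.7  248.3] rel axis [-176.8 -167.1] yaw tz -11.7 tilt [-0.003 -0.005 -1.   ] F [1.4 0.7 0.3]
shift tool [-176.4  117.4   55.7]
```

Emit:
carry_out --steps '[{"x":-0.04,"y":0.01,"z":0.013,"twist":0},{"x":-0.04,"y":0.02,"z":0.013,"twist":0},{"x":-0.04,"y":0.02,"z":0.013,"twist":0},{"x":-0.04,"y":0.02,"z":0.013,"twist":0},{"x":-0.016,"y":0.02,"z":0.004,"twist":0},{"x":0,"y":0.02,"z":0,"twist":0},{"x":0,"y":0,"z":0,"twist":0}]'

```text
t: 3.15
eef_pos: [466.1, -94.2, 137.3]
tool_rot: [0.458, -0.535, 0.543, -0.458]
force: [0.0, -0.7, 0.4]
gripper_width: 0.3
```

```bash
python3 -c "
from h import *
from bench import eyes
where(); go((-62,-20.5),85)
for n in ('wrist','top'):
  a=eyes.capture(n)['img'][:,:,::-1]; a=a if n=='wrist' else cv2.resize(a[160:280,230:380],None,fx=5,fy=5,interpolation=cv2.INTER_CUBIC)
  cv2.imwrite(f'pics/{n}2.png',cv2.convertScaleAbs(a,alpha=1.8,beta=10))"
```

```text
t 3.15 pos [466.1 -94.2 137.3] rel axis [-57.3  -6.8] yaw tz -9.3 tilt [ 0.007 -0.008 -1.   ] F [ 0.  -0.7  0.4]
shift tool [14.1 52.4 -0.8]
```

View pics/wrist2.png

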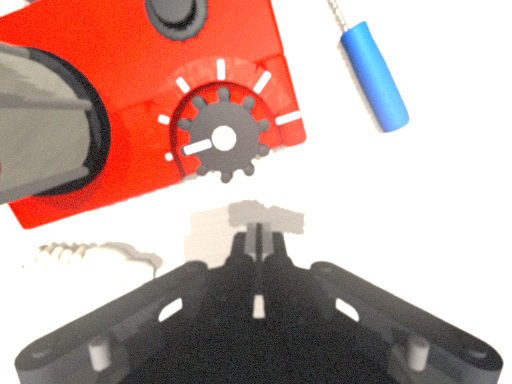

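View pics/top2.png

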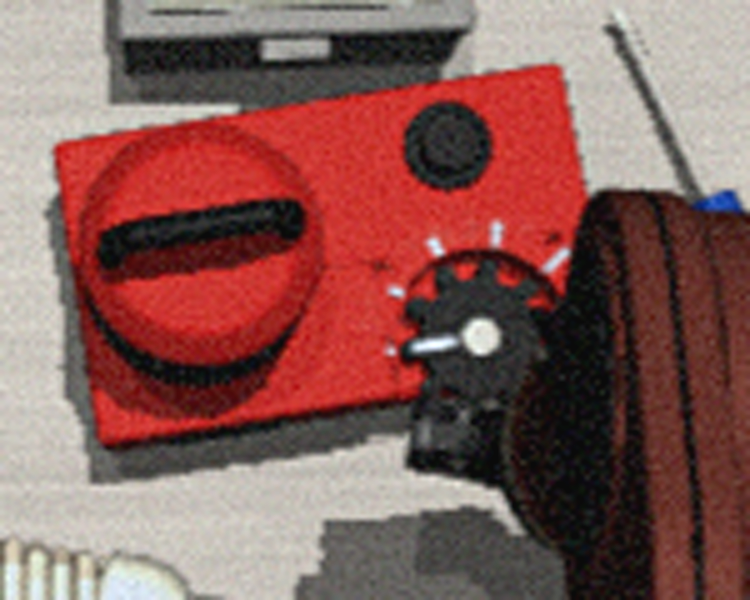

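The wrist view shows the hub at (224,138), pointer at mark 1 and the closed fingertip near (258,230). I'll cross-check the axis from this view.

```bash
python3 -c "
from h import *
from bench import eyes
W=eyes.capture('wrist'); T=eyes.capture('top')
print(plane(W,(224,138),75), plane(W,(176,10),91)); print(tri([ray(W,(224,138)),ray(T,(326.2,227.3))]))
print(AX)"
```

```text
[524.93615137 -78.94863598  75.        ] [600.77810722 -68.39758974  91.        ]
[523.22556271 -79.25540141  71.00630617]
[521.9 -79.4]
```

Emit:
carry_out --steps '[{"x":0.013,"y":0.02,"z":-0.004,"twist":0.05},{"x":0,"y":0.015,"z":0,"twist":0},{"x":0,"y":0.01,"z":0,"twist":0},{"x":0,"y":0.0,"z":0,"twist":0},{"x":0,"y":0.0,"z":0,"twist":0}]'

```text
t: 3.85
eef_pos: [465.3, -112.6, 100.2]
tool_rot: [0.439, -0.544, 0.561, -0.444]
force: [1.0, 0.3, 1.1]
gripper_width: -0.2
```

```bash
python3 -c "
from h import *
where(); go((-39.6,-20.5),84)"
```

```text
t 3.85 pos [ 465.3 -112.6  100.2] rel axis [-60.8 -24.9] yaw tz -12.7 tilt [ 0.021 -0.014 -1.   ] F [1.  0.3 1.1]
shift tool [-11.8  16.6  17.8]
```

Emit:
carry_out --steps '[{"x":0,"y":0.016,"z":0,"twist":0},{"x":0,"y":0,"z":0,"twist":0},{"x":-0.012,"y":0,"z":0.018,"twist":0},{"x":0,"y":0,"z":0,"twist":0}]'

```text
t: 4.25
eef_pos: [488.4, -105.6, 88.5]
tool_rot: [0.438, -0.542, 0.562, -0.445]
force: [1.0, -0.4, 0.2]
gripper_width: 0.2
```

```bash
python3 -c "
from h import *
from bench import eyes
where(); go((-39.6,-20.5),84); go((-39.6,-4.4),84)
a=eyes.capture('wrist')['img'][:,:,::-1]; a=cv2.resize(a[80:384,120:420],None,fx=2,fy=2,interpolation=cv2.INTER_CUBIC)
cv2.imwrite('pics/w3.png',cv2.convertScaleAbs(a,alpha=1.8,beta=15))"
```

```text
t 4.25 pos [ 488.4 -105.6   88.5] rel axis [-36.9 -21.2] yaw tz -12.7 tilt [ 0.025 -0.015 -1.   ] F [ 1.  -0.4  0.2]
shift tool [ 0.3  4.4 -2.9]
shift tool [-14.8   4.1  -8.6]
```

View pics/w3.png

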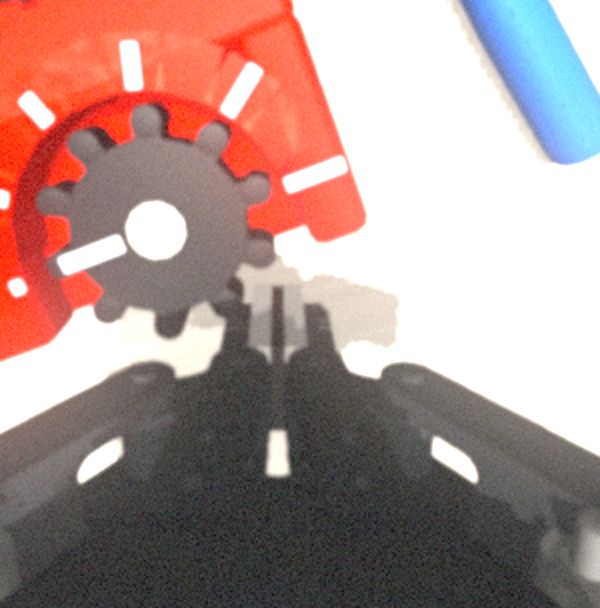

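The wheel is still at mark 1. The fingertip, at (275,290), is just right of the −18° tooth (230,290) and in front of the face. I'll lower it 4 mm and push left.

Emit:
carry_out --steps '[{"x":0,"y":0.005,"z":-0.001,"twist":0},{"x":-0.005,"y":0,"z":-0.002,"twist":0},{"x":-0.005,"y":0,"z":-0.002,"twist":0},{"x":-0.005,"y":0,"z":-0.002,"twist":0},{"x":0,"y":0,"z":0,"twist":0}]'

```text
t: 4.8
eef_pos: [481.4, -91.0, 83.6]
tool_rot: [0.439, -0.543, 0.563, -0.443]
force: [0.2, -0.2, 0.4]
gripper_width: -0.3
```

```bash
python3 -c "
from h import *
from bench import eyes
where(); go((-39.6,-4.4),84)
a=eyes.capture('wrist')['img'][:,:,::-1]; a=cv2.resize(a[80:384,120:420],None,fx=2,fy=2,interpolation=cv2.INTER_CUBIC)
cv2.imwrite('pics/w4.png',cv2.convertScaleAbs(a,alpha=1.8,beta=15))"
```

```text
t 4.8 pos [481.4 -91.   83.6] rel axis [-41.8  -5.8] yaw tz -12.8 tilt [ 0.023 -0.018 -1.   ] F [ 0.2 -0.2  0.4]
shift tool [-2.1 -0.3  1.5]
```

View pics/w4.png

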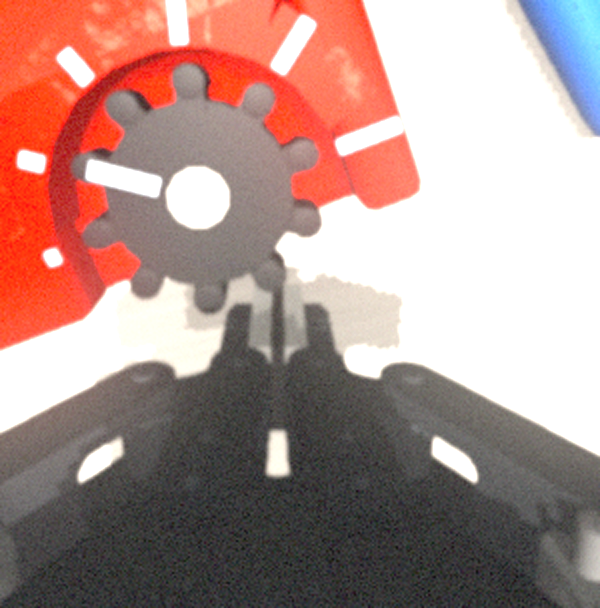

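One click made: the pointer (88,170) now lines up with mark 2 (30,160). Retract, go round, and re-enter behind the next tooth.

Emit:
carry_out --steps '[{"x":0.005,"y":0,"z":-0.014,"twist":0},{"x":0,"y":0,"z":0,"twist":0},{"x":0.014,"y":0,"z":0.005,"twist":0},{"x":0,"y":0,"z":0,"twist":0}]'

```text
t: 5.25
eef_pos: [469.7, -107.2, 84.2]
tool_rot: [0.438, -0.542, 0.563, -0.445]
force: [-0.1, 0.3, -0.2]
gripper_width: -0.4
```

```bash
python3 -c "
from h import *
where(); go((-37.5,-21),84);go((-40,-5),84)"
```

```text
t 5.25 pos [ 469.7 -107.2   84.2] rel axis [-55.6 -20.2] yaw tz -12.7 tilt [ 0.025 -0.018 -1.   ] F [-0.1  0.3 -0.2]
shift tool [-5.7  0.6 17.2]
shift tool [-19.7   0.2   9.2]
```

Insert, settle, push, settle, retract.

Emit:
carry_out --steps '[{"x":-0.006,"y":0,"z":0.018,"twist":0},{"x":0,"y":0,"z":0,"twist":0},{"x":-0.005,"y":0,"z":-0.002,"twist":0},{"x":-0.005,"y":0,"z":-0.002,"twist":0},{"x":-0.005,"y":0,"z":-0.002,"twist":0},{"x":0,"y":0,"z":0,"twist":0}]'

```text
t: 5.85
eef_pos: [483.5, -87.5, 83.5]
tool_rot: [0.439, -0.543, 0.562, -0.443]
force: [0.9, -0.5, -0.2]
gripper_width: 0.3
```

```bash
python3 -c "
from h import *
from bench import eyes
where(); go((-39.6,-4.4),84)
a=eyes.capture('wrist')['img'][:,:,::-1]; a=cv2.resize(a[80:384,120:420],None,fx=2,fy=2,interpolation=cv2.INTER_CUBIC)
cv2.imwrite('pics/w5.png',cv2.convertScaleAbs(a,alpha=1.8,beta=15))"
```

```text
t 5.85 pos [483.5 -87.5  83.5] rel axis [-39.1  -2.6] yaw tz -12.8 tilt [ 0.021 -0.018 -1.   ] F [ 0.9 -0.5 -0.2]
shift tool [ 1.9 -0.5  0.2]
```

View pics/w5.png

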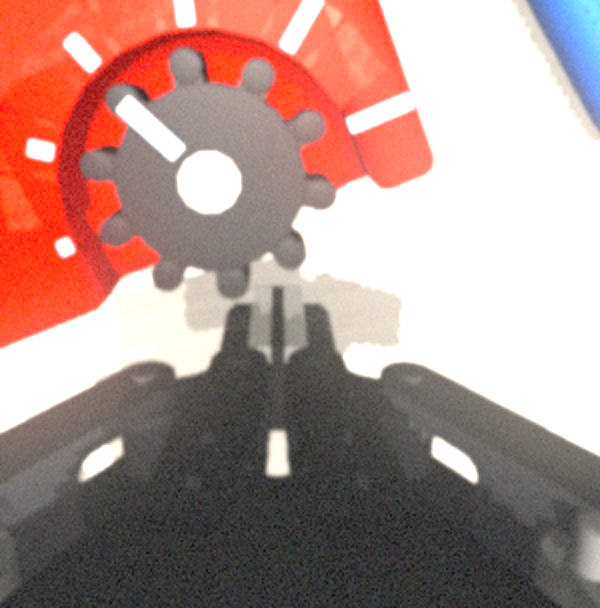

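The pointer is at mark 3 now (tip (122,100), mark (82,52)). I'll repeat.

Emit:
carry_out --steps '[{"x":0.006,"y":0,"z":-0.016,"twist":0},{"x":0,"y":0,"z":0,"twist":0},{"x":0.017,"y":0,"z":0.006,"twist":0},{"x":0,"y":0,"z":0,"twist":0}]'

```text
t: 6.3
eef_pos: [470.2, -107.2, 84.4]
tool_rot: [0.439, -0.542, 0.563, -0.445]
force: [0.8, -0.0, 1.2]
gripper_width: 0.0
```

```bash
python3 -c "
from h import *
where(); go((-37.5,-21),84)"
```

```text
t 6.3 pos [ 470.2 -107.2   84.4] rel axis [-55.1 -20.2] yaw tz -12.7 tilt [ 0.025 -0.018 -1.   ] F [ 0.8 -0.   1.2]
shift tool [-5.5  0.8 16.7]
```

Emit:
carry_out --steps '[{"x":-0.006,"y":0.001,"z":0.017,"twist":0},{"x":0,"y":0,"z":0,"twist":0},{"x":-0.005,"y":0,"z":-0.002,"twist":0},{"x":-0.005,"y":0,"z":-0.002,"twist":0},{"x":-0.005,"y":0,"z":-0.002,"twist":0},{"x":0,"y":0,"z":0,"twist":0}]'

```text
t: 6.9
eef_pos: [483.5, -87.3, 83.0]
tool_rot: [0.439, -0.543, 0.562, -0.443]
force: [0.8, 0.6, 0.9]
gripper_width: 0.2
```

```bash
python3 -c "
from h import *
from bench import eyes
where()
a=eyes.capture('wrist')['img'][:,:,::-1]; a=cv2.resize(a[80:384,120:420],None,fx=2,fy=2,interpolation=cv2.INTER_CUBIC)
cv2.imwrite('pics/w6.png',cv2.convertScaleAbs(a,alpha=1.8,beta=15))"
```

```text
t 6.9 pos [483.5 -87.3  83. ] rel axis [-39.1  -2.4] yaw tz -12.8 tilt [ 0.022 -0.018 -1.   ] F [0.8 0.6 0.9]
```

View pics/w6.png

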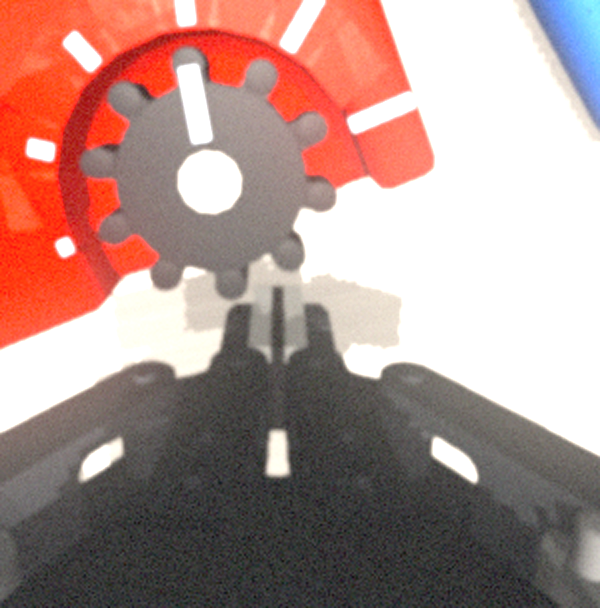

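The pointer (188,66) is at mark 4 (186,10). One more click.

Emit:
carry_out --steps '[{"x":0.006,"y":0,"z":-0.016,"twist":0},{"x":0,"y":0,"z":0,"twist":0},{"x":0.017,"y":0,"z":0.006,"twist":0},{"x":0,"y":0,"z":0,"twist":0}]'

```text
t: 7.35
eef_pos: [470.2, -107.1, 84.0]
tool_rot: [0.439, -0.541, 0.563, -0.445]
force: [-0.4, -1.1, -0.1]
gripper_width: -0.2
```

```bash
python3 -c "
from h import *
where(); go((-37.5,-21),84)"
```

```text
t 7.35 pos [ 470.2 -107.1   84. ] rel axis [-55.  -20.1] yaw tz -12.6 tilt [ 0.026 -0.018 -0.999] F [-0.4 -1.1 -0.1]
shift tool [-5.4  0.4 16.7]
```

Emit:
carry_out --steps '[{"x":-0.006,"y":0.001,"z":0.017,"twist":0},{"x":0,"y":0,"z":0,"twist":0},{"x":-0.005,"y":0,"z":-0.002,"twist":0},{"x":-0.005,"y":0,"z":-0.002,"twist":0},{"x":-0.005,"y":0,"z":-0.002,"twist":0},{"x":0,"y":0,"z":0,"twist":0}]'

```text
t: 7.95
eef_pos: [483.7, -87.2, 82.5]
tool_rot: [0.439, -0.542, 0.562, -0.444]
force: [0.3, -0.0, 0.0]
gripper_width: -0.1
```

Emit:
carry_out --steps '[{"x":0.006,"y":0,"z":-0.018,"twist":0},{"x":0.003,"y":0,"z":-0.008,"twist":0},{"x":0,"y":0,"z":0,"twist":0},{"x":0,"y":0,"z":0,"twist":0}]'

```text
t: 8.35
eef_pos: [456.7, -88.8, 82.7]
tool_rot: [0.439, -0.541, 0.563, -0.445]
force: [0.5, 0.7, 0.4]
gripper_width: -0.3
```

```bash
python3 -c "
from h import *
from bench import eyes
where()
W=eyes.capture('wrist')
cv2.imwrite('pics/w7.png',cv2.convertScaleAbs(W['img'][:,:,::-1],alpha=1.8,beta=15))"
```

```text
t 8.35 pos [456.7 -88.8  82.7] rel axis [-65.9  -0.1] yaw tz -12.6 tilt [ 0.026 -0.018 -0.999] F [0.5 0.7 0.4]
```

View pics/w7.png

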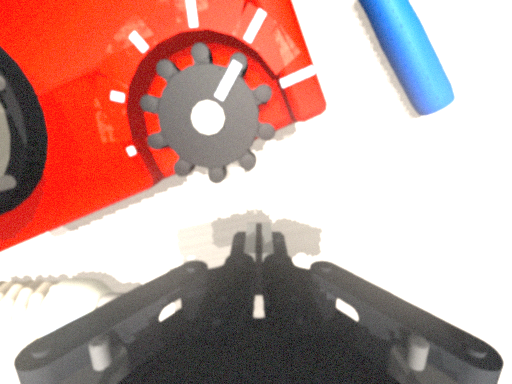

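The pointer tip (236,65) from the hub (207,117) lines up with mark 5 (256,25). I'll raise the tool, then re-measure the button.

Emit:
carry_out --steps '[{"x":0,"y":-0.03,"z":0,"twist":0},{"x":0,"y":-0.03,"z":0,"twist":0},{"x":0,"y":-0.02,"z":0,"twist":0},{"x":0,"y":0,"z":0,"twist":0},{"x":0,"y":0,"z":0,"twist":0}]'

```text
t: 8.9
eef_pos: [456.9, -86.8, 165.4]
tool_rot: [0.438, -0.541, 0.562, -0.446]
force: [-0.3, 0.2, 0.1]
gripper_width: 0.2
```

```bash
python3 -c "
from h import *
from bench import eyes
where(); go((80.5,0),140)
W=eyes.capture('wrist');T=eyes.capture('top')
cv2.imwrite('pics/w8.png',cv2.convertScaleAbs(W['img'][:,:,::-1],alpha=1.8,beta=15))
a=cv2.resize(T['img'][160:260,230:363,::-1],None,fx=6,fy=6,interpolation=cv2.INTER_CUBIC)
cv2.imwrite('pics/t8.png',cv2.convertScaleAbs(a,alpha=1.6))"
```

```text
t 8.9 pos [456.9 -86.8 165.4] rel axis [-65.4   1.9] yaw tz -12.6 tilt [ 0.027 -0.017 -0.999] F [-0.3  0.2  0.1]
shift tool [-50.1  29.  136.3]
```

View pics/w8.png

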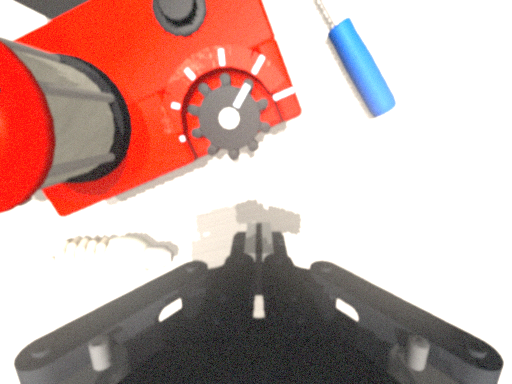

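View pics/t8.png

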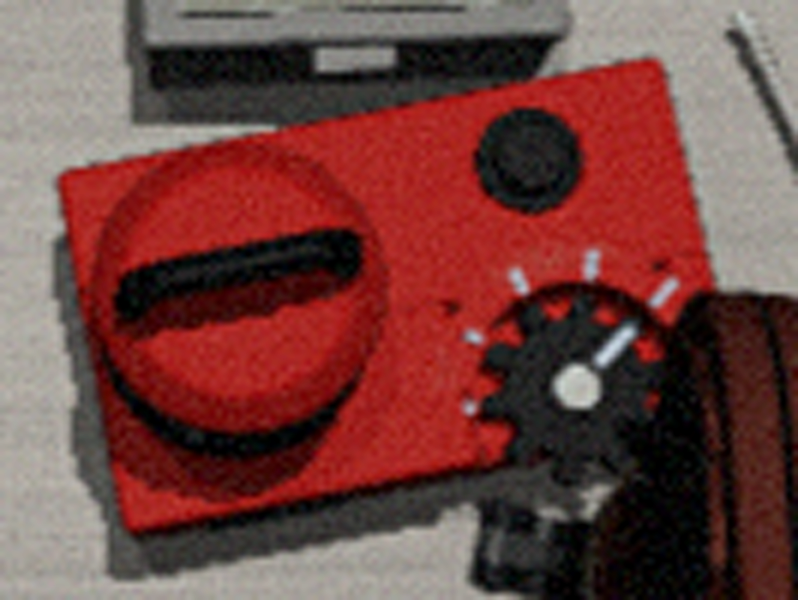

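The wheel is at mark 5. The lantern's wheel end was nudged back a few millimetres (hub from (577,404) to (577,386) in the crop), well inside 40 mm. I'll recompute the button.

```bash
python3 -c "
from h import *
from bench import eyes
W=eyes.capture('wrist');T=eyes.capture('top')
zt=lambda x,y:(230+(x+.5)/6-.5,160+(y+.5)/6-.5)
b1=plane(T,zt(530,156),91);b2=plane(W,(180,6),91);print(b1,b2,tri([ray(T,zt(530,156)),ray(W,(180,6))]))
h=plane(T,zt(577,386),75);print(h,plane(W,(229,118),75))
p=plane(T,zt(632,326),75)
ex=b1-h;print('ex yaw',np.degrees(np.arctan2(ex[1],ex[0])),'disp',np.linalg.norm(ex[:2]))
cs=[plane(T,zt(*q),80) for q in [(62,172),(655,60),(132,530)]]
v=cs[0]-cs[1];print(np.degrees(np.arctan2(v[1],v[0]))-90,(cs[1]+cs[2])/2)
d=p-h
print('pointer from ey cw', np.degrees(np.arctan2(v[1],v[0])-np.arctan2(d[1],d[0])))
s,R,q=st(); print(R.T@(b1*.5+b2*.5+[0,0,44]-q))
"
```

```text
[607.15623394 -63.6969028   91.        ] [604.27263545 -65.95553334  91.        ] [608.58716078 -64.67078612  81.4820605 ]
[528.45231272 -78.86408318  75.        ] [528.88349786 -78.41146534  75.        ]
ex yaw 10.907857556801847 disp 80.15204661190666
9.959760375870033 [561.867913   -17.07283759  80.        ]
pointer from ey cw 144.03565194131917
[-54.20374591  32.7496436  140.4803413 ]
```

Pointer measures 144° (mark 5). Move above the button.

Emit:
carry_out --steps '[{"x":-0.01,"y":0,"z":0.028,"twist":0},{"x":-0.01,"y":0,"z":0.028,"twist":0},{"x":-0.01,"y":0.005,"z":0.028,"twist":0},{"x":-0.01,"y":0.005,"z":0.028,"twist":0},{"x":-0.01,"y":0.005,"z":0.028,"twist":0},{"x":0,"y":0,"z":0,"twist":0},{"x":0,"y":0,"z":0,"twist":0}]'

```text
t: 9.8
eef_pos: [605.9, -68.4, 144.2]
tool_rot: [0.441, -0.545, 0.559, -0.442]
force: [-0.1, 0.0, 0.1]
gripper_width: -0.0
```

```bash
python3 -c "
from h import *
from bench import eyes
where()
s,R,q=st(); tip=q+R@[0,19,0]; print('tip',tip, R.T@(np.array([606,-65,91])-tip))
W=eyes.capture('wrist');cv2.imwrite('pics/w9.png',cv2.convertScaleAbs(W['img'][:,:,::-1],alpha=1.8,beta=15))
T=eyes.capture('scene')
a=cv2.resize(T['img'][100:250,140:320,::-1],None,fx=4,fy=4,interpolation=cv2.INTER_CUBIC)
cv2.imwrite('pics/s9.png',cv2.convertScaleAbs(a,alpha=1.6))"
```

```text
t 9.8 pos [605.9 -68.4 144.2] rel axis [84.7 -1. ] yaw tz -12.7 tilt [ 0.014 -0.015 -1.   ] F [-0.1  0.   0.1]
tip [606.14581058 -68.72895426 125.1645099 ] [-3.98789535 34.10041269 -1.54875518]
```

View pics/s9.png

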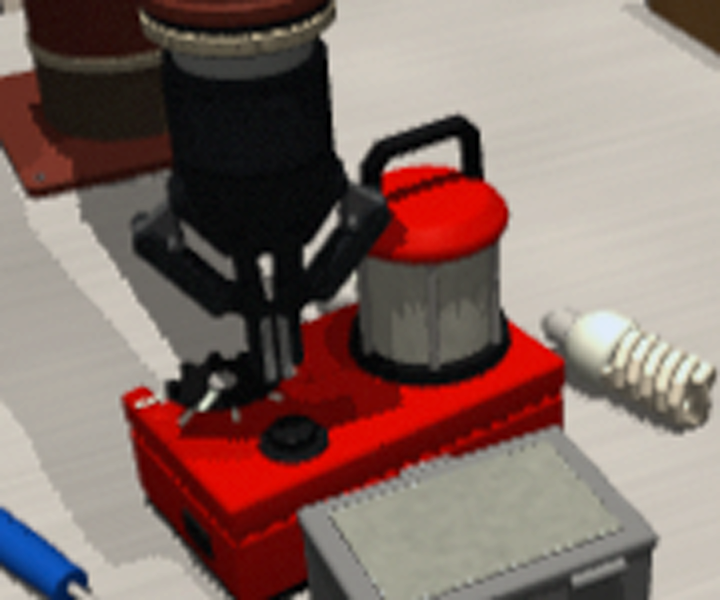

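View pics/w9.png

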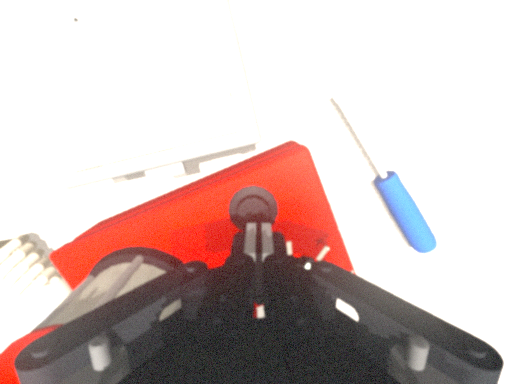

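Tip is about 34 mm above the button and about 4 mm to one side, with the linkage clear of the column. Correct and descend.

Emit:
carry_out --steps '[{"x":-0.004,"y":0.01,"z":-0.001,"twist":0},{"x":0,"y":0.01,"z":0,"twist":0},{"x":0,"y":0.006,"z":0,"twist":0},{"x":0,"y":0,"z":0,"twist":0},{"x":0,"y":0,"z":0,"twist":0}]'

```text
t: 10.4
eef_pos: [603.3, -65.7, 116.7]
tool_rot: [0.441, -0.545, 0.56, -0.442]
force: [0.7, 0.1, 0.6]
gripper_width: -0.3
```

```bash
python3 -c "
from h import *
where()
s,R,q=st(); tip=q+R@[0,19,0]; print('tip',tip, R.T@(np.array([606,-65,91])-tip))"
```

```text
t 10.4 pos [603.3 -65.7 116.7] rel axis [82.5  2.1] yaw tz -12.8 tilt [ 0.014 -0.017 -1.   ] F [0.7 0.1 0.6]
tip [603.54223617 -65.99075072  97.71491816] [-1.59728095  6.73222442  2.05868012]
```

Emit:
carry_out --steps '[{"x":-0.001,"y":0.004,"z":0.002,"twist":0},{"x":0,"y":0.003,"z":0,"twist":0},{"x":0,"y":0.003,"z":0,"twist":0},{"x":0,"y":0.002,"z":0,"twist":0}]'

```text
t: 10.8
eef_pos: [606.2, -65.4, 105.1]
tool_rot: [0.441, -0.544, 0.561, -0.442]
force: [-3.0, 0.1, 3.9]
gripper_width: -0.1
```

```bash
python3 -c "
from h import *
where()"
```

```text
t 10.8 pos [606.2 -65.4 105.1] rel axis [85.4  2. ] yaw tz -12.8 tilt [ 0.016 -0.017 -1.   ] F [-3.   0.1  3.9]
```

Emit:
carry_out --steps '[{"x":0,"y":0.002,"z":0,"twist":0},{"x":0,"y":0.001,"z":0,"twist":0}]'

```text
t: 11.0
eef_pos: [606.3, -65.4, 104.1]
tool_rot: [0.441, -0.544, 0.561, -0.442]
force: [-8.9, 0.6, 14.7]
gripper_width: 0.1
```

14.7 N, so it's bottomed out. Hold briefly, then rise.

Emit:
carry_out --steps '[{"x":0,"y":0,"z":0,"twist":0},{"x":0,"y":0,"z":0,"twist":0}]'

```text
t: 11.2
eef_pos: [606.2, -65.4, 105.0]
tool_rot: [0.441, -0.544, 0.561, -0.442]
force: [-3.3, 0.8, 4.7]
gripper_width: -0.0
```

```bash
python3 -c "
from h import *
from bench import eyes
where()
W=eyes.capture('wrist');cv2.imwrite('pics/w10.png',cv2.convertScaleAbs(W['img'][:,:,::-1],alpha=1.8,beta=15))
T=eyes.capture('scene')
a=cv2.resize(T['img'][100:250,140:320,::-1],None,fx=4,fy=4,interpolation=cv2.INTER_CUBIC)
cv2.imwrite('pics/s10.png',cv2.convertScaleAbs(a,alpha=1.6))"
```

```text
t 11.2 pos [606.2 -65.4 105. ] rel axis [85.4  2. ] yaw tz -12.8 tilt [ 0.016 -0.018 -1.   ] F [-3.3  0.8  4.7]
```

View pics/s10.png

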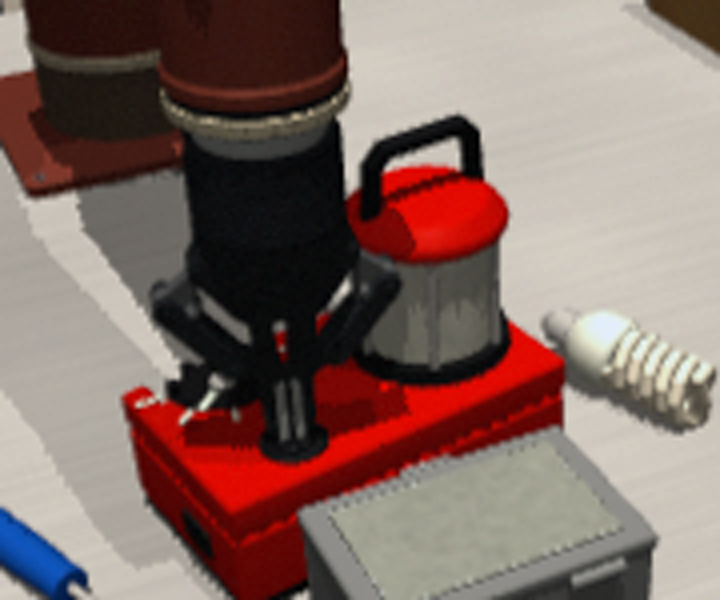

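View pics/w10.png

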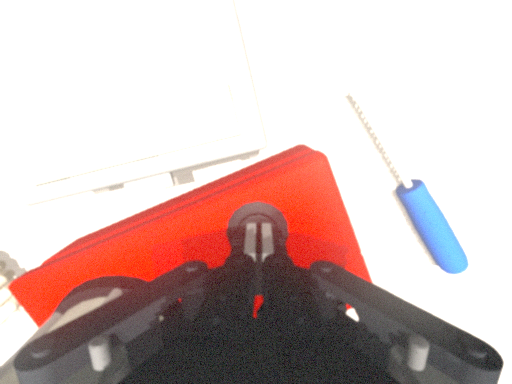

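The tip sits centrally on the pressed button. One firmer hold for certainty, then up and away.

Emit:
carry_out --steps '[{"x":0,"y":0.002,"z":0,"twist":0},{"x":0,"y":0.001,"z":0,"twist":0}]'

```text
t: 11.5
eef_pos: [606.3, -65.4, 104.0]
tool_rot: [0.441, -0.544, 0.561, -0.441]
force: [-9.3, 0.5, 17.7]
gripper_width: -0.1
```

Emit:
carry_out --steps '[{"x":0,"y":-0.01,"z":0,"twist":0},{"x":0,"y":-0.03,"z":0,"twist":0},{"x":0,"y":-0.04,"z":0,"twist":0},{"x":0.02,"y":-0.04,"z":-0.03,"twist":0},{"x":0.03,"y":-0.02,"z":-0.04,"twist":0},{"x":0.03,"y":0,"z":-0.04,"twist":0},{"x":0.03,"y":0,"z":-0.03,"twist":0},{"x":0,"y":0,"z":0,"twist":0}]'

```text
t: 12.3
eef_pos: [444.4, -139.4, 243.1]
tool_rot: [0.44, -0.543, 0.562, -0.443]
force: [-0.5, -0.4, -0.5]
gripper_width: 0.3
```

```bash
python3 -c "
from h import *
from bench import eyes
where()
T=eyes.capture('top')
a=cv2.resize(T['img'][160:260,230:363,::-1],None,fx=6,fy=6,interpolation=cv2.INTER_CUBIC)
cv2.imwrite('pics/t11.png',cv2.convertScaleAbs(a,alpha=1.6))
T=eyes.capture('scene')
a=cv2.resize(T['img'][100:250,140:320,::-1],None,fx=4,fy=4,interpolation=cv2.INTER_CUBIC)
cv2.imwrite('pics/s11.png',cv2.convertScaleAbs(a,alpha=1.6))"
```

```text
t 12.3 pos [ 444.4 -139.4  243.1] rel axis [-85.2 -48.5] yaw tz -12.7 tilt [ 0.02  -0.018 -1.   ] F [-0.5 -0.4 -0.5]
```

View pics/t11.png

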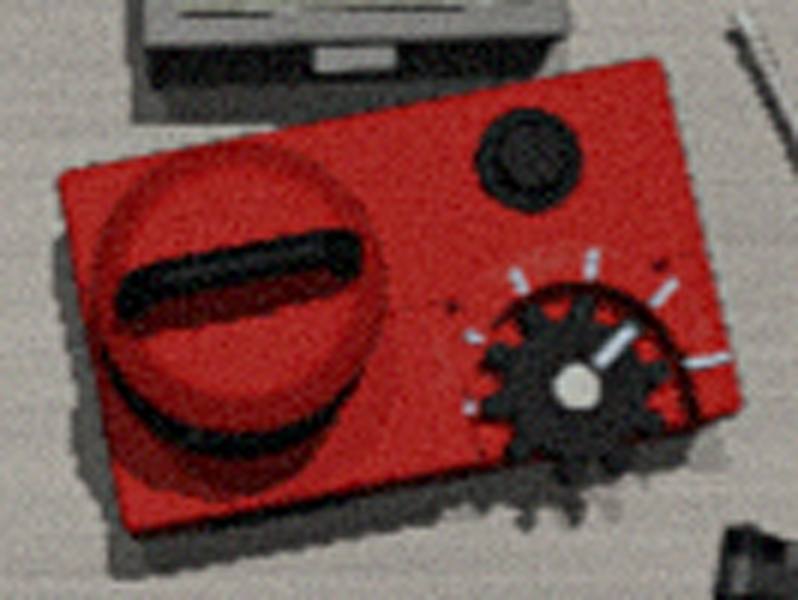

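View pics/s11.png

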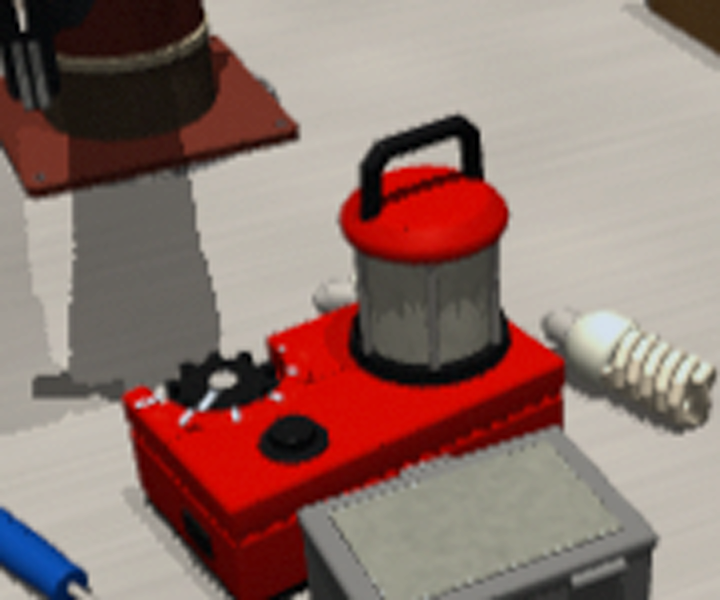

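The pointer is in line with mark 5 ((630,330) toward (663,292)), the button is up, the lantern hasn't moved since, and the arm is clear. I'll hand it in.

```bash
python3 -c "
from bench import workorder
print(workorder.finish_job())"
```

```text
the job is handed in; nothing more can be done
None
```

The wheel is set to mark 5 and the button was pressed right in and came up again. I handed the job in at about 12.4 s, and it reported no verdict.

**What I did:** The wheel started at mark 1. With the shut fingertips I flicked it clockwise four clicks, looking after each. I then pressed the button straight down twice without letting it up in between; the force peaked at 15 to 18 N, well past the 5 N for full travel. After that I lifted clear.

**Last checks:**
- **Wheel:** the pointer measured 144° before the press, which is exactly mark 5. It still lined up with that mark in the last pictures.
- **Button:** it looks up again in both camera views.
- **Lantern:** it stands upright. The flicks pushed its wheel end back about 6 mm and turned it about 2°, with its centre moved about 4 mm (limit 40 mm).
- **Surroundings:** the box, bulbs and screwdriver look unmoved where they show in the last pictures; I did not measure them. The arm was clear, with no contact force.

**Disagreements:** my two readings of the button's position differed by about 3 mm. There was also a sideways force of about 9 N while pressing. Neither moved the lantern visibly.

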